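Zero the cap-torque tester, seat the bottle cap, back it off a quarter turn and hold

TASK

Check the clamped sample bottle's cap on the torque tester. First zero the tester: take the steel pin from its well, push the recessed orange zero button down with the pin's tip, and stand the pin back in its well. Then screw the cap clockwise until it bottoms out, back it off a quarter turn, and finish still gripping the cap there, without letting go, so that the loose-cap reading can be taken; leave the white jar and the blue strip carton beside the tester where they are.

Things in the scene. Friction and masses are not known exactly. Their poses are not given: they have to be found in the camera images.
- tester: bench cap-torque tester, 240 x 200 mm, fixed; origin under its centre on the desk top, +x to its back, +y its left seen from the front. Dark console at the front (x -120 to -40 mm), flat top 50 mm up: zero button's hole at x -80, y +58; pin well at x -80, y 0; display at y -58. Behind, 55 mm high, a table with four rubber posts (116 mm up) clamps the bottle at x +40, y 0
- zero_button_top (a point): centre of the flat top of the orange spring button, 11 mm across, which sits 6 mm down a round hole 14 mm across in the console top; pushes straight down
- zero_button (a joint): travel of the button in m, 0 up to 0.004 fully down; springs back; 1.2 N starts it, 4 N pushes it fully down
- well_mouth (a point): centre of the mouth of the pin's well in the console top: a round hole 11.5 mm across, 42 mm deep, straight down, z up
- pin_mid (a point): middle of the loose steel pin, 110 mm long, 30 g, z along it towards its orange-banded end; handle 10 mm across, tapering from 22 mm above the tip to a nose 5 mm across and 9 mm long. At the start it stands tip down on the floor of its well, 68 mm of it above the console, leaning a little at most
- pin_tip (a point): centre of the pin's tip, 55 mm below pin_mid along the pin
- cap_grip (a point): centre of the tan screw cap, on its axis, half-way up (cap 31 mm across, 20 mm tall), about 217 mm above the desk; z up. The bottle, 64 mm across, is firmly clamped and does not turn; its sloping shoulder starts right under the cap, so fingertips reach at most about 6 mm below this point. The cap turns and rises
- bottle_cap (a joint): turn of the cap in rad: 0 where it bottoms out on a hard stop, growing counter-clockwise from above (unscrewing); a quarter turn back from the stop is 1.57. Right-hand thread, 4 mm rise a turn, about 0.08 N m drag, stays where left, cannot be lifted off. Starts 2.1 to 2.8 open
- wide_jar_mid (a point): bystander: white wide-neck jar with a ribbed white lid, 71 mm across, 125 mm high, loose, behind and left of the tester; its middle
- strip_box_mid (a point): bystander: blue and white carton of test strips, 62 x 119 mm, 56 mm high, loose, left of the tester; its middle

How it is judged:
By the outcome, as a careful person would: the job done as asked, in the order asked, and still so for the second after the job is handed in, while the arm keeps its last pose, push and grip.
It also fails if it takes over 58 s, if anything falls off the work surface, if the arm or the gripper's body presses on something with over 40 N, if the wrist force passes 120 N, or if a joint passes its speed limit or range.

ROBOT

A 6-joint arm with a two-finger parallel gripper is mounted at the origin on a cart in front of the work surface, level with it; the furniture and walls round the work are solid. World frame = base frame: x ahead of the robot, y to its left, z up, the work surface at z = 0. Lengths are in m, angles in degrees, forces in N, time in s.
With the tool pointing down it reaches from about 0.325 to 0.85 m from the base axis. Payload 15.5 kg.
Tool frame: the origin (TCP) lies at the very end of the fingers, on their centre line; the grasp point (between the pads) lies arm.grip_depth behind it (arm.grip_depth is the distance from the TCP to the grasp point, in m); z points along the fingers, y is the direction in which the jaws open and shut (so a half turn about z gives the same grasp; the last joint's range is limited). The gripper opens to 91 mm and grips with 3 to 60 N. Pads are 32 mm wide; open, the fingers measure 118 mm over their backs; the gripper's body (76 mm by 178 mm) begins 60 mm behind the grasp point.
Start: joints at [-79.612, 28.281, 77.091, -0, 74.628, -5.472], TCP at [0.171, -0.601, 0.214] pointing down, gripper open.
Joint ranges: [-166.48, 166.48], [-47.26, 123.95], [12.59, 153.08], [-70.14, 250.14], [6.76, 159.57], [-176.63, 176.63]. Speed limits (degrees/s): [108.29, 108.29, 147.25, 172.46, 172.46, 172.46].

INTERFACE

Orientations are given as a 3x3 rotation matrix whose columns are the frame's x, y, z axes.
In Python, from rig import arm gives the robot as it stands. Calls block until the motion is done:
- arm.move_to(position, orientation): joint-space move of the TCP to a pose.
- arm.move_l(position, orientation=None, feed=0.15): straight line of the TCP; orientation=None keeps the orientation; feed is the mean speed in m/s.
- arm.move_joints(angles): joint-space move.
- arm.grip(opening): finger opening in m; the grip force is fixed at half the most; returns when the fingers have stopped.
- arm.sleep(seconds).
- arm.solve_ik(position, orientation): joint angles nearest the present ones, or None.
- arm.snapshot(name): name is "scene" or "top" or "wrist"; returns the picture (384x512x3 uint8, red, green, blue); there is no depth.
- arm.get_calibration(name): a dict with "intrinsics" (3x3 intrinsics, pixels), "cam_to_world" (4x4, takes a point from camera to world coordinates). Camera axes: x right, y down, z forward; pixel columns grow to the right and rows downward; lengths in m; the calibration is good to about 2 mm. A picture is of the moment at which its call begins: read the wrist's pose just before it. get_calibration takes no time and is no camera call; for the wrist camera it gives the pose at the moment of the call.
A pose or a line that the arm cannot do raises arm.Unreachable and nothing moves.
- arm.sign_off(): hands the job in, once; it reports no verdict.
Readings, each from a call of its own:
- arm.current_t(): time.
- arm.current_joint_positions(): joint angles.
- arm.current_dq(): joint speeds.
- arm.current_tau(): joint torques, N m.
- arm.current_ee_pos(): TCP position.
- arm.current_tool_rot(): TCP orientation.
- arm.current_force(): force on the tool from outside, world axes, zero at the start.
- arm.current_torque(): the same for the moment, N m.
- arm.current_width(): finger opening in m.
Only numpy, scipy, OpenCV 4.12 (cv2) and the standard library are available. Lean on these libraries where they do the work, as an engineer would, in place of code of your own. Each camera call takes 0.05 s, during which the arm holds its last target.

## Working session

There is one attempt and no reset: what is moved stays moved. The work goes in short steps, each a Python script; the robot and the scene stay as the last script left them, time stands still between calls to the robot, and variables do not carry over. Pictures are saved under pics/ and viewed, and the job is handed in when it is done.

```bash
ls; mkdir -p pics; python3 - <<'E'
from rig import arm
import cv2,numpy as np
np.set_printoptions(precision=4,suppress=True)
for n in ["scene","top","wrist"]:
    c=arm.get_calibration(n); print(n,c["intrinsics"],c["cam_to_world"])
    cv2.imwrite(f"pics/{n}0.png",arm.snapshot(n)[:,:,::-1])
print(arm.grip_depth,arm.current_t(),arm.current_tool_rot(),arm.current_width())
E
```

```text
pics
scene [[403.1721   0.     253.0149]
 [  0.     403.1721 195.3137]
 [  0.       0.       1.    ]] [[ 0.8055 -0.4411  0.3956  0.2208]
 [-0.5925 -0.602   0.5352 -0.7107]
 [ 0.0021 -0.6656 -0.7463  0.7918]
 [ 0.      0.      0.      1.    ]]
top [[495.9258   0.     255.6348]
 [  0.     495.9258 182.5332]
 [  0.       0.       1.    ]] [[ 0.0552 -0.9743  0.2184  0.3605]
 [-0.9985 -0.0547  0.0084 -0.245 ]
 [ 0.0037 -0.2185 -0.9758  0.9954]
 [ 0.      0.      0.      1.    ]]
wrist [[277.9334   0.     256.4077]
 [  0.     277.9334 191.7677]
 [  0.       0.       1.    ]] [[ 0.2735 -0.9281 -0.2526  0.2429]
 [-0.9619 -0.2644 -0.0702 -0.58  ]
 [-0.0016  0.2621 -0.965   0.3845]
 [ 0.      0.      0.      1.    ]]
0.0188 0.15 [[ 0.9619  0.2733 -0.0002]
 [ 0.2733 -0.9619  0.0009]
 [ 0.0001 -0.001  -1.    ]] 0.09102712558426625
```

View pics/scene0.png

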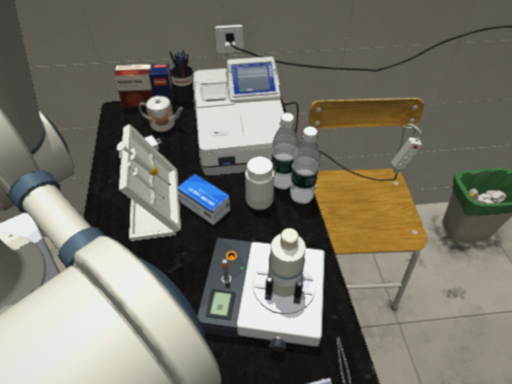

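View pics/top0.png

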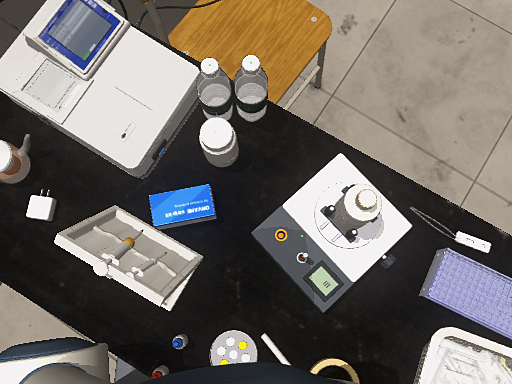

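View pics/wrist0.png

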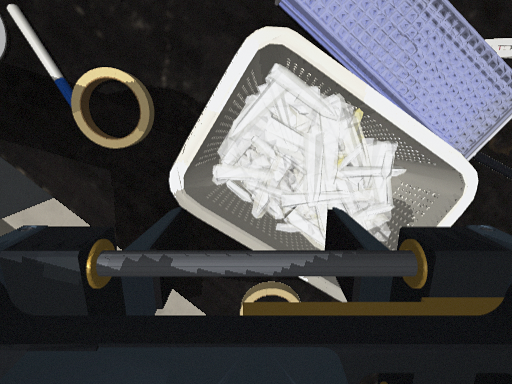

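The top view shows the tester's button near (281,235), the pin near (302,258), the display near (323,280) and the cap near (370,200). I'll zoom in to measure them.

```bash
cat > h.py <<'E'
from rig import arm
import cv2,numpy as np
np.set_printoptions(precision=4,suppress=True)
def ray(c,uv):
    K=c["intrinsics"];T=c["cam_to_world"]
    d=T[:3,:3]@np.linalg.inv(K)@np.array([uv[0],uv[1],1.]);return T[:3,3],d/np.linalg.norm(d)
def plane(c,uv,z):
    o,d=ray(c,uv);return o+d*(z-o[2])/d[2]
def tri(rs):
    A=np.zeros((3,3));b=np.zeros(3)
    for o,d in rs:
        P=np.eye(3)-np.outer(d,d);A+=P;b+=P@o
    x=np.linalg.solve(A,b);return x,[np.linalg.norm((np.eye(3)-np.outer(d,d))@(x-o)) for o,d in rs]
def proj(c,p):
    K=c["intrinsics"];T=c["cam_to_world"];q=K@(T[:3,:3].T@(np.array(p)-T[:3,3]));return q[:2]/q[2]
E
python3 - <<'E'
import cv2
a=cv2.imread("pics/top0.png")[145:320,240:420];cv2.imwrite("pics/topz.png",cv2.resize(a,None,fx=4.4,fy=3.4*4.4/3.4*0.77,interpolation=cv2.INTER_CUBIC) if 0 else cv2.resize(a,None,fx=3.4,fy=3.4,interpolation=cv2.INTER_CUBIC))
a=cv2.imread("pics/scene0.png")[220:360,190:340];cv2.imwrite("pics/scz.png",cv2.resize(a,None,fx=4,fy=4,interpolation=cv2.INTER_CUBIC))
E
```

```text
(no output)
```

View pics/topz.png

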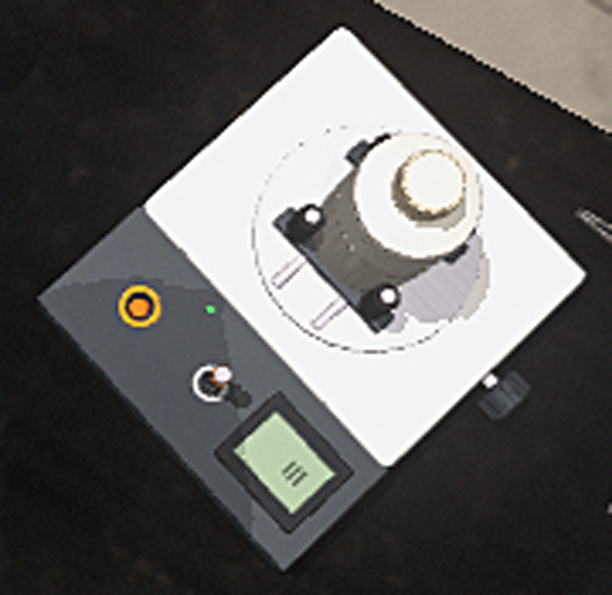

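View pics/scz.png

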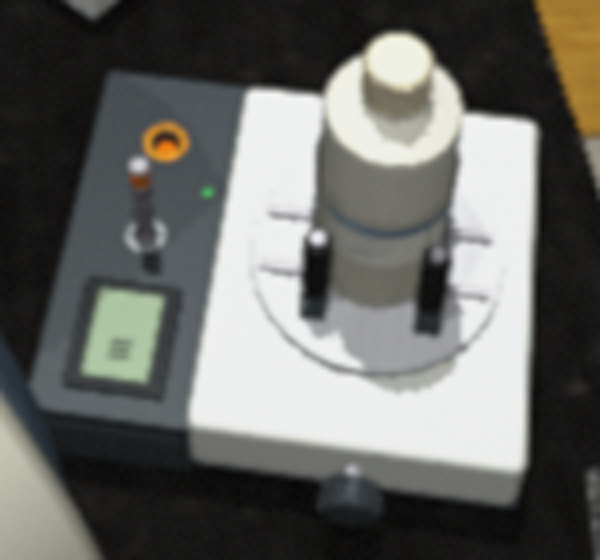

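Top zoom: yellow ring (140,307), well ring (211,383), pin top (222,373), cap top (435,183), and the white table's corners. The scene zoom shows the same features. I'll compute the tester pose by ray casting and check it against the known geometry.

```bash
python3 - <<'E'
from h import *
ct,cs=arm.get_calibration("top"),arm.get_calibration("scene")
ft=lambda x,y:(240+(x+.5)/3.4-.5,145+(y+.5)/3.4-.5)
fs=lambda x,y:(190+(x+.5)/4-.5,220+(y+.5)/4-.5)
P={}
feat=[((140,307),(-80,58),.05),((211,383),(-80,0),.05),((342,28),(120,100),.055),((584,274),(120,-100),.055),((387,466),(-40,-100),.055),((147,208),(-40,100),.055),((40,299),(-120,100),.05),((283,569),(-120,-100),.05)]
feats=[((165,143),(-80,58),.05),((146,236),(-80,0),.05)]
for name,c,f,F in (("top",ct,ft,feat),("sc",cs,fs,feats)):
    L=np.array([b for a,b,z in F])/1000.;W=np.array([plane(c,f(*a),z)[:2] for a,b,z in F])
    lc=L@[1,1j];wc=W@[1,1j]
    k=np.vdot(lc-lc.mean(),wc-wc.mean());r=k/abs(k);t=wc.mean()-r*lc.mean()
    print(name,"yaw",np.degrees(np.angle(r)),"org",t,"res mm",np.abs(wc-r*lc-t)*1000,"scale",abs(k)/np.vdot(lc-lc.mean(),lc-lc.mean()).real)
    for n,l,in (("button",-.08+.058j),("well",-.08),("cap",.04)): print(n,r*l+t)
    print(W)
print("ring",tri([ray(ct,ft(140,307)),ray(cs,fs(165,143))]))
print("well",tri([ray(ct,ft(211,383)),ray(cs,fs(146,236))]))
print("captop",tri([ray(ct,ft(435,183)),ray(cs,fs(399,58))]))
print("pintop",tri([ray(ct,ft(222,373)),ray(cs,fs(139,163))]))
E
```

```text
top yaw -44.56085804207262 org (0.48845631900375835-0.38748566387848626j) res mm [0.5278 0.9625 4.0749 4.5814 2.8952 4.1456 2.2469 1.5994] scale 0.9783164818941142
button (0.47215252914041783-0.290027024260995j)
well (0.4314558742116098-0.3313523467353027j)
cap (0.5169565413998326-0.41555232245007806j)
[[ 0.4724 -0.2905]
 [ 0.4323 -0.3318]
 [ 0.6401 -0.4001]
 [ 0.5042 -0.5384]
 [ 0.3923 -0.4291]
 [ 0.528  -0.2917]
 [ 0.4738 -0.2342]
 [ 0.3344 -0.3743]]
sc yaw -44.090240789065966 org (0.48857802248371135-0.3885487779587932j) res mm [0.1142 0.1142] scale 0.9960619706761151
button (0.4714742838212482-0.2912273408353816j)
well (0.43111843668973404-0.33288554053601516j)
cap (0.5173078153807-0.4163803966701823j)
[[ 0.4714 -0.2913]
 [ 0.4312 -0.3328]]
ring (array([ 0.4723, -0.2905,  0.0484]), [np.float64(0.00032560250619859295), np.float64(0.00032560250619866104)])
well (array([ 0.4321, -0.3319,  0.048 ]), [np.float64(0.0003595082082974854), np.float64(0.0003595082082975086)])
captop (array([ 0.5166, -0.416 ,  0.2285]), [np.float64(0.0002720294374770211), np.float64(0.00027202943747700923)])
pintop (array([ 0.4324, -0.3311,  0.1166]), [np.float64(0.00031281943490571635), np.float64(0.00031281943490572194)])
```

The two cameras agree to within about 1 mm. That puts the well at about (0.4318,-0.332), the button at about (0.472,-0.2907) and the cap at about (0.5168,-0.4157), with yaw about -44.5°. The heights match the spec. I'll move above the pin with the wrist camera on the side away from the bottle.

```bash
cat >> h.py <<'E'
YAW=np.radians(-44.4)
def down(a):  # tool x at world angle a(rad), pointing down
    x=np.array([np.cos(a),np.sin(a),0]);z=np.array([0,0,-1.]);return np.c_[x,np.cross(z,x),z]
RP=down(YAW+np.pi)
WELL=np.array([.4320,-.3318]);BTN=np.array([.4722,-.2906]);CAP=np.array([.5168,-.4157])
def stat(m=""):
    print(m,"t",arm.current_t(),"p",np.array(arm.current_ee_pos()),"F",np.array(arm.current_force()),"M",np.array(arm.current_torque()),"w",arm.current_width(),"j6",arm.current_joint_positions()[5])
E
python3 - <<'E'
from h import *
for p in ([*WELL,.2],[*WELL,.076],[*BTN,.11]):print(arm.solve_ik(np.array(p),RP))
arm.move_to(np.array([*WELL,.2]),RP); stat()
c=arm.get_calibration("wrist");cv2.imwrite("pics/w1.png",arm.snapshot("wrist")[:,:,::-1])
for n,p in (("pintop",[.4324,-.3311,.118]),("well",[*WELL,.05]),("btn",[*BTN,.05])):print(n,proj(c,p))
arm.grip(.03);stat()
E
```

```text
[-43.8079  22.6897  89.5376  -0.      67.7727 -89.4079]
[-43.8079  32.0833  96.9311  -0.      50.9856 -89.4079]
[-37.7797  29.8529  93.8868  -0.      56.2602 -83.3797]
 t 1.55 p [ 0.4318 -0.3324  0.2   ] F [ 0.3157  0.6235 -0.1952] M [ 0.0215 -0.094  -0.0457] w 0.09136238196777823 j6 -89.33964176265988
pintop [256.3373 196.4627]
well [255.6683 180.6217]
btn [304.2646 180.4443]
 t 2.625 p [ 0.432  -0.3318  0.2   ] F [ 0.0083 -0.6114 -0.1803] M [ 0.0308 -0.2404  0.0278] w 0.030058942361385912 j6 -89.40940913338089
```

View pics/w1.png

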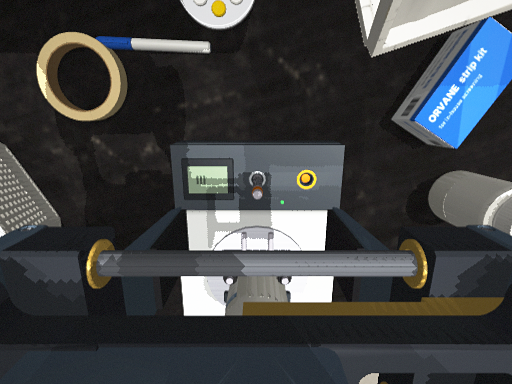

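The wrist view shows the well ring near (257,178), the button near (307,180) and the pin leaning slightly. The arm was still settling in that shot, so I'll retake it and measure with masks.

```bash
python3 - <<'E'
from h import *
c=arm.get_calibration("wrist");im=arm.snapshot("wrist");cv2.imwrite("pics/w2.png",im[:,:,::-1])
hsv=cv2.cvtColor(im,cv2.COLOR_RGB2HSV)
m=cv2.inRange(hsv,(8,120,90),(35,255,255));m[:150]=0;m[215:]=0;m[:,:280]=0;m[:,330:]=0
ys,xs=np.nonzero(m);b=((xs.min()+xs.max())/2,(ys.min()+ys.max())/2);print(b,xs.min(),xs.max(),ys.min(),ys.max(),plane(c,b,.05),proj(c,[*BTN,.05]))
a=im[140:215,215:350,::-1];cv2.imwrite("pics/w2z.png",cv2.resize(a,None,fx=5.8,fy=5.8,interpolation=cv2.INTER_CUBIC))
E
```

```text
(np.float64(305.5), np.float64(179.5)) 296 315 170 189 [ 0.4725 -0.288   0.05  ] [303.7403 180.8276]
```

View pics/w2z.png

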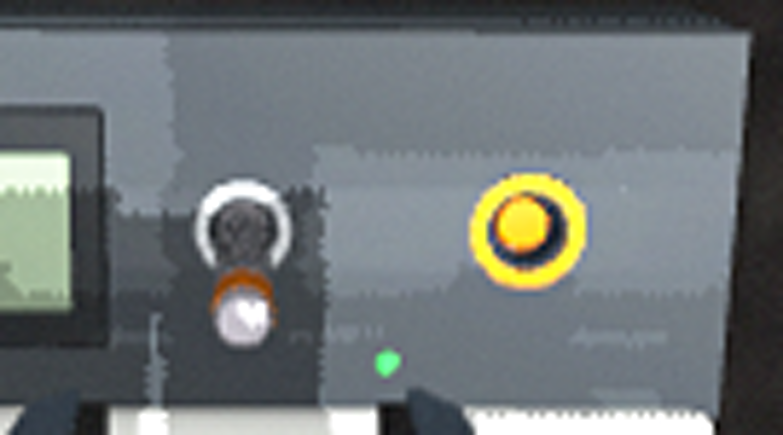

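The wrist view agrees to within 1 to 2.5 mm. I'll average the estimates, then descend and grip, using the lateral force to centre on the pin.

```bash
python3 - <<'E'
from h import *
W=np.array([.4322,-.3314])
arm.move_l(np.array([*W,.13]),RP,feed=.15);
arm.move_l(np.array([*W,.076]),RP,feed=.1);arm.sleep(.2);stat("pre")
arm.grip(.0);arm.sleep(.2);stat("grip")
print("tool-frame F",RP.T@np.array(arm.current_force()))
E
```

```text
pre t 4.1833 p [ 0.4325 -0.3317  0.0766] F [-0.4541 -0.6218  0.0311] M [ 0.099  -0.1282  0.0368] w 0.030200677157293097 j6 -89.36210341393085
grip t 4.8333 p [ 0.4323 -0.3314  0.0761] F [ 0.154  -0.1409  2.6257] M [ 0.0157 -0.1872  0.0426] w 0.009492058749105164 j6 -89.36293704725382
tool-frame F [-0.2086  0.0071 -2.6257]
```

The pin is gripped at 9.5 mm width with almost no lateral force. I'll lift, check the pin, and move over the button.

```bash
python3 - <<'E'
from h import *
p0=np.array(arm.current_ee_pos());np.save("grasp.npy",p0)
arm.move_l(p0+[0,0,.056],RP,feed=.12);stat("lift")
yd=np.array([-np.sin(YAW),np.cos(YAW),0])
b=p0+yd*.058+[0,0,.056]; print(b)
arm.move_l(b,RP,feed=.12);arm.sleep(.2);stat("over")
cv2.imwrite("pics/w3.png",cv2.resize(arm.snapshot("wrist")[120:260,190:370,::-1],None,fx=4.2,fy=4.2,interpolation=cv2.INTER_CUBIC))
cv2.imwrite("pics/s3.png",cv2.resize(arm.snapshot("scene")[210:330,170:310,::-1],None,fx=4.5,fy=4.5,interpolation=cv2.INTER_CUBIC))
cv2.imwrite("pics/t3.png",cv2.resize(arm.snapshot("top")[170:320,210:390,::-1],None,fx=4,fy=4,interpolation=cv2.INTER_CUBIC))
E
```

```text
lift t 5.45 p [ 0.4321 -0.3312  0.1316] F [ 0.4787  0.0196 -0.8956] M [ 0.0192 -0.1705  0.0214] w 0.009483869453086375 j6 -89.36137032887507
[ 0.4728 -0.29    0.1321]
over t 6.2833 p [ 0.4724 -0.2905  0.132 ] F [0.4532 0.6977 0.727 ] M [-0.0183 -0.1584 -0.0017] w 0.009589169910714391 j6 -83.30438225682579
```

View pics/w3.png

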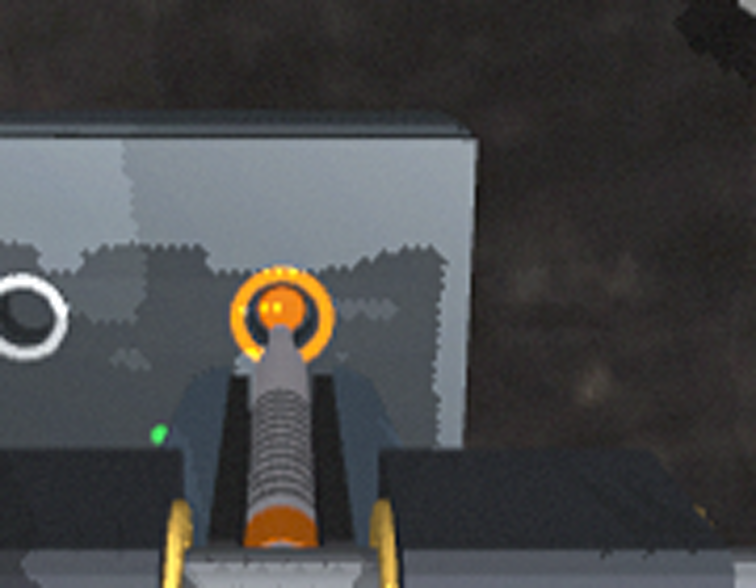

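View pics/s3.png

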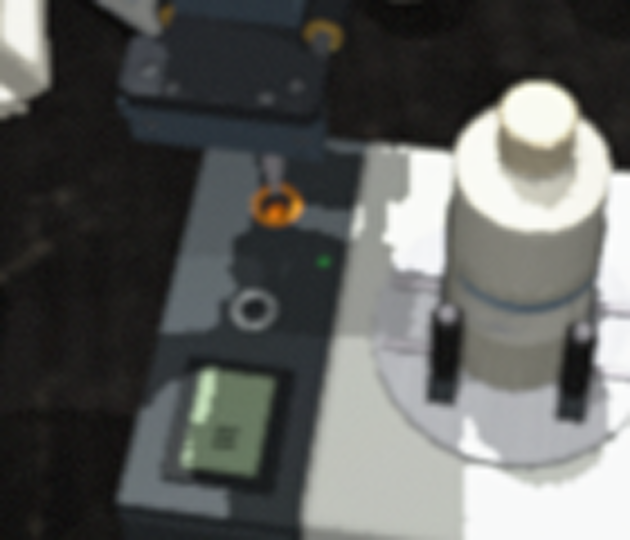

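View pics/t3.png

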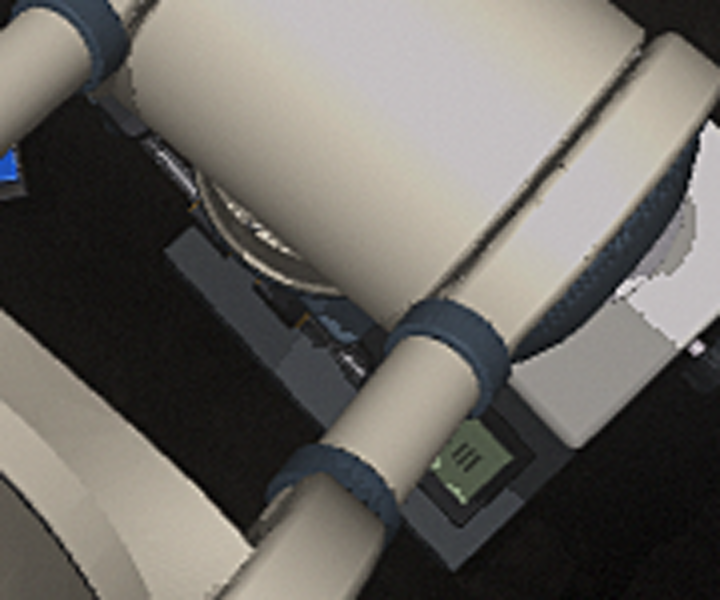

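The wrist view shows the pin tip at crop (282,330) and the button ring at (282,318), so they line up laterally. Next I'll check fore-aft by casting rays at the two heights.

```bash
python3 - <<'E'
from h import *
c=arm.get_calibration("wrist")
t=plane(c,(190+282/4.2,120+329/4.2),.064);r=plane(c,(190+282/4.2,120+317/4.2),.05)
w=plane(c,(190+21/4.2,120+317/4.2),.05)
R=down(YAW)
print(t,r,w,"tip-ring in tester frame(mm; x, -y)",(R.T@(t-r))*1000,"well->ring",(R.T@(r-w))*1000, "tip-TCP",R.T@(t-np.array(arm.current_ee_pos()))*1000)
E
```

```text
[ 0.472  -0.2868  0.064 ] [ 0.473  -0.2878  0.05  ] [ 0.4318 -0.3298  0.05  ] tip-ring in tester frame(mm; x, -y) [ -1.3403   0.0444 -14.    ] well->ring [  0.029  -58.8767   0.    ] tip-TCP [-2.8366 -2.0659 68.0627]
```

The tip is within 1.4 mm of the hole's centre, against an allowance of about 4.5 mm. Pressing now, watching the force.

```bash
python3 - <<'E'
from h import *
p0=np.load("grasp.npy")
yd=np.array([-np.sin(YAW),np.cos(YAW),0]);xd=np.array([np.cos(YAW),np.sin(YAW),0])
b=p0+yd*.058+xd*.0008+[0,0,.056]
arm.move_l(b,RP,feed=.05)
arm.move_l(b-[0,0,.0185],RP,feed=.06);arm.sleep(.1)
f0=np.array(arm.current_force());stat("near")
for d in np.arange(.0195,.0275,.001):
    arm.move_l(b-[0,0,d],RP,feed=.03);arm.sleep(.12)
    fz=np.mean([arm.current_force()[2] for _ in range(1)]);print(round(d,4),fz-f0[2],arm.current_ee_pos()[2]-p0[2],arm.current_t())
    if fz-f0[2]>7:break
arm.sleep(.2);stat("pressed")
np.save("b.npy",b)
E
```

```text
near t 7.2417 p [ 0.4735 -0.2906  0.1136] F [-0.5456  0.2483 -0.1856] M [ 0.0436 -0.1572 -0.0056] w 0.009098733101722618 j6 -83.29809086132921
0.0195 0.5939149158376489 0.03658995568045424 7.6083
0.0205 0.9997980517040259 0.03555973461116109 7.975
0.0215 1.41426675036736 0.03453133791605359 8.3417
0.0225 2.101555881045749 0.03354261501189007 8.7083
0.0235 3.446293496863821 0.03252984657499931 9.075
0.0245 7.23404522441996 0.031719932345305984 9.4417
pressed t 9.6417 p [ 0.4736 -0.2907  0.1078] F [0.0828 0.0859 7.9858] M [ 0.064  -0.1268  0.0234] w 0.008984160271647989 j6 -83.29776422252574
```

The force rose along the spring curve from 1.2 to 4 N and then jumped to 8 N at 32 mm lift, where the button should be fully down. Now I'll return the pin to the well.

```bash
python3 - <<'E'
from h import *
p0=np.load("grasp.npy");b=np.load("b.npy")
arm.move_l(b,RP,feed=.08)
arm.move_l(p0+[0,0,.056],RP,feed=.12);arm.sleep(.25);stat("over")
c=arm.get_calibration("wrist")
im=arm.snapshot("wrist");cv2.imwrite("pics/w4.png",cv2.resize(im[120:260,190:370,::-1],None,fx=4.2,fy=4.2,interpolation=cv2.INTER_CUBIC))
E
```

```text
over t 10.9833 p [ 0.4326 -0.331   0.132 ] F [-0.6757 -0.6902 -0.0081] M [ 0.0294 -0.113  -0.0733] w 0.009113746055443428 j6 -89.3471892239551
```

View pics/w4.png

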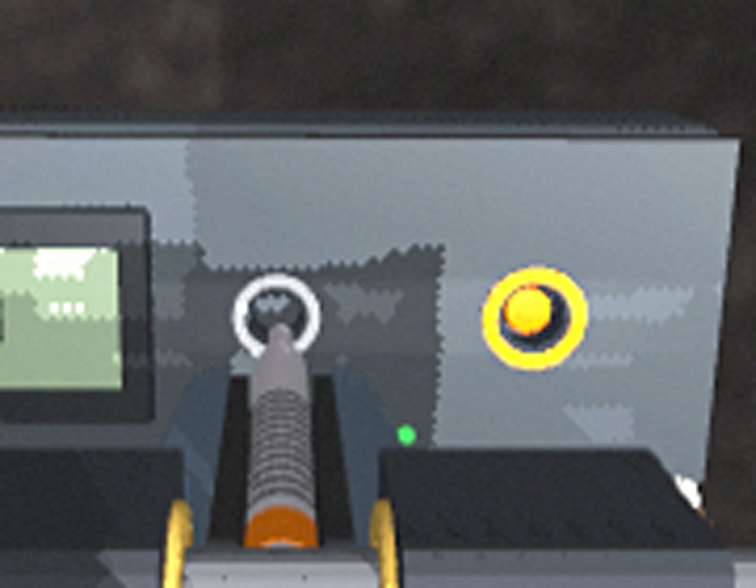

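The display now shows a changed (zeroed) readout, and the tip (281,328) is over the well ring (277,317). I'll lower in steps, watching the force.

```bash
python3 - <<'E'
from h import *
p0=np.load("grasp.npy");f0=np.array(arm.current_force())
for d in (.042,.034,.026,.018,.010,.004,.0008):
    arm.move_l(p0+[0,0,d],RP,feed=.06)
    f=np.array(arm.current_force());e=np.array(arm.current_ee_pos());print(d,e-p0-[0,0,d],"Ftool",RP.T@(f),arm.current_t())
    if f[2]-f0[2]>8 or np.hypot(*f[:2])>10: print("STOP");break
arm.sleep(.15);stat()
E
```

```text
0.042 [-0.0002  0.0003 -0.0006] Ftool [0.1277 0.039  0.2475] 11.4167
0.034 [-0.0002  0.0001 -0.0004] Ftool [-0.17    0.4598 -0.2056] 11.7
0.026 [-0.0002  0.0002 -0.0004] Ftool [-0.3035  0.3156  0.5566] 11.9833
0.018 [-0.0002  0.0002 -0.0004] Ftool [ 0.7226 -0.0802 -0.3446] 12.2667
0.01 [-0.0002  0.0002 -0.0004] Ftool [0.8468 0.0276 0.1751] 12.55
0.004 [-0.0002  0.0002 -0.0004] Ftool [ 0.0583 -0.4399  0.0759] 12.8
0.0008 [-0.0001  0.0001 -0.0001] Ftool [1.0833 0.2274 1.0267] 13.05
 t 13.2 p [ 0.4323 -0.3315  0.0769] F [-0.851  -0.0657 -0.1155] M [ 0.0346 -0.1403  0.0071] w 0.009595410868859577 j6 -89.36166365802397
```

Insertion met no resistance. I'll release, lift and check.

```bash
python3 - <<'E'
from h import *
p0=np.load("grasp.npy")
arm.grip(.03);stat("rel")
arm.move_l(p0+[0,0,.13],RP,feed=.2)
arm.move_to(np.array([*CAP,.275]),RP);arm.grip(.055);stat("over cap")
print(arm.current_joint_positions())
c=arm.get_calibration("wrist")
cv2.imwrite("pics/w5.png",arm.snapshot("wrist")[:,:,::-1])
cv2.imwrite("pics/s5.png",cv2.resize(arm.snapshot("scene")[180:330,170:340,::-1],None,fx=4,fy=4,interpolation=cv2.INTER_CUBIC))
print(proj(c,[*CAP,.228]),proj(c,[*WELL,.05]))
E
```

```text
rel t 13.7167 p [ 0.4323 -0.3314  0.0769] F [ 0.1526  0.1976 -0.6778] M [ 0.0215 -0.1274  0.0134] w 0.029631120525526362 j6 -89.3610589139788
over cap t 15.7 p [ 0.5167 -0.4156  0.275 ] F [ 0.0326 -0.1805  1.1457] M [ 0.0532 -0.1865 -0.0127] w 0.05474729135890119 j6 -89.56746912074418
[-43.9661  28.8592  66.2383  -0.0004  84.9004 -89.5675]
[254.6976 208.9522] [255.7479  81.0268]
```

View pics/w5.png

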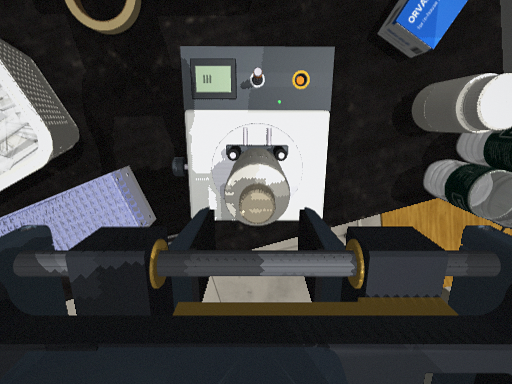

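View pics/s5.png

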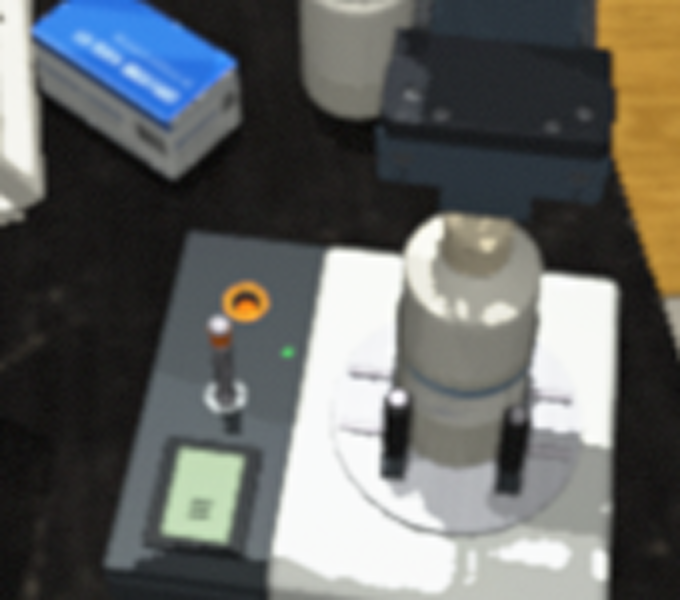

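The pin stands in its well again (crop (222,380)), and the carton and jar haven't moved. The cap top is near (257,205) in the wrist view, consistent with my estimate plus the known small wrist-camera bias. I'll grip the cap now.

```bash
python3 - <<'E'
from h import *
C=np.array([.5169,-.4156])
f0=np.array(arm.current_force())
arm.move_l(np.array([*C,.2145]),RP,feed=.12);arm.sleep(.15);stat("down")
arm.grip(0);arm.sleep(.3)
F=[];M=[]
for _ in range(5):
    F.append(arm.current_force());M.append(arm.current_torque());arm.sleep(.03)
stat("grip");print("Ftool",RP.T@np.mean(F,0),"M",np.mean(M,0))
E
```

```text
down t 16.6083 p [ 0.5173 -0.4159  0.2155] F [-0.1011  0.5068 -0.4576] M [-0.0328 -0.0777 -0.0901] w 0.05488834902999811 j6 -89.55537068493614
grip t 17.5917 p [ 0.5169 -0.4156  0.2145] F [1.2373 1.7217 1.5022] M [ 0.2198 -0.3278 -0.042 ] w 0.029262267917721088 j6 -89.55493944263604
Ftool [-0.4211  1.424  -1.6855] M [ 0.2083 -0.3377  0.0196]
```

```bash
cat >> h.py <<'E'
C0=np.array([.5169,-.4156])
def rot(th,dz=0):  # th deg clockwise from the grip orientation
    R=down(YAW+np.pi-np.radians(th));z=.2145-.004*th/360+dz
    # tool pose on the cap axis; j6 continuous branch
    q=arm.solve_ik(np.array([*C0,z]),R);q=np.array(q)
    cur=np.array(arm.current_joint_positions())
    if abs(q-cur).max()>60: raise Exception(("jump",q,cur))
    arm.move_joints(q);return R
def avg(n=6,dt=.02):
    F=[];M=[];J=[]
    for _ in range(n):
        F.append(arm.current_force());M.append(arm.current_torque());J.append(arm.current_joint_positions()[5]);arm.sleep(dt)
    return np.mean(F,0),np.mean(M,0),np.mean(J)
E
python3 - <<'E'
from h import *
for th in (10,30,55,80,100):
    R=rot(th);F,M,j=avg();print(th,"j6+89.56",round(j+89.56,2),"Ftool",R.T@F,"Mz",M[2],"tau6",arm.current_tau()[5],"w",arm.current_width(),arm.current_t())
cv2.imwrite("pics/w6.png",arm.snapshot("wrist")[:,:,::-1])
E
```

```text
10 j6+89.56 9.75 Ftool [-0.0256  0.0815 -1.8483] Mz -0.08159791509340943 tau6 0.019725178135558963 w 0.029318996800026906 17.9833
30 j6+89.56 29.7 Ftool [-1.1741 -3.8116 -2.4533] Mz -0.07774446162055275 tau6 -0.0906432350166142 w 0.02914949230805277 18.525
55 j6+89.56 54.86 Ftool [-3.6393 -6.0948 -3.0943] Mz -0.06254340750726224 tau6 -0.04560067900456488 w 0.02945619494616792 19.1333
80 j6+89.56 79.86 Ftool [-6.6249 -6.4264 -4.3336] Mz -0.09682428180404194 tau6 -0.04596598329953849 w 0.029308712625050727 19.7417
100 j6+89.56 99.86 Ftool [-8.863  -6.0925 -5.4596] Mz -0.08630626446425789 tau6 -0.03954002866521478 w 0.02966324734758332 20.2833
```

View pics/w6.png

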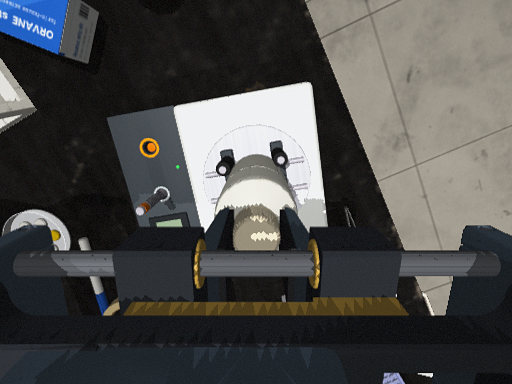

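Drag is a steady 0.08 to 0.1 N·m, so the cap is turning with the gripper. The lateral force is growing from a small centring error, so I'll relieve it and then creep to the stop.

```bash
cat >> h.py <<'E'
def shift(th,d):
    C0[:]=C0+d; return rot(th)
E
python3 - <<'E'
from h import *
F,M,j=avg();d=F[:2]/np.linalg.norm(F[:2])*.0004
C0+=d;R=rot(100);F2,M2,j=avg();print(F,F2,M[2],M2[2]);
k=(np.linalg.norm(F[:2])-np.linalg.norm(F2[:2]))/.4;print("k N/mm",k)
d2=F2[:2]/max(k,4)/1000*.9; print(d2)
if np.linalg.norm(d2)<.0012:
    C0+=d2;R=rot(100);F3,M3,j=avg();print(F3,M3)
np.save("C0.npy",C0);print(C0,arm.current_t())
E
```

```text
[-10.6085  -0.3849   4.9506] [-8.7586 -0.0826  4.4111] -0.07582771284640973 -0.0776228227599928
k N/mm 4.6414132992355706
[-0.0017 -0.    ]
[ 0.5165 -0.4156] 20.7833
```

The stiffness is about 4.6 N/mm, so the cap axis sits about 1.4 mm along the pads from the TCP. I'll make the tool orbit the true axis with that held offset, then creep to the stop.

```bash
cat >> h.py <<'E'
CO=np.array([.5169,-.4156]);D=np.array([-.0011,.00092])
def rot(th,dz=0):
    t=np.radians(th);Rw=np.array([[np.cos(t),np.sin(t)],[-np.sin(t),np.cos(t)]])
    c=CO+D-Rw@D
    R=down(YAW+np.pi-t);z=.2145-.004*th/360+dz
    q=np.array(arm.solve_ik(np.array([*c,z]),R));cur=np.array(arm.current_joint_positions())
    if abs(q-cur).max()>60: raise Exception(("jump",q,cur))
    arm.move_joints(q);return R
E
python3 - <<'E'
from h import *
L=[]
for th in [100,108,114]+list(range(118,168,4)):
    R=rot(th,.0005);F,M,j=avg(5);L.append((th,j,M[2]));print(th,"j6",round(j+89.56,2),"Ft",R.T@F,"Mz",round(M[2],3),"w",round(arm.current_width(),4),round(arm.current_t(),2))
    if abs(M[2]+.08)>.15 and th>101: break
E
```

```text
100 j6 99.8 Ft [-0.214   0.6294  1.7977] Mz -0.049 w 0.0292 21.12
108 j6 107.64 Ft [0.5398 0.5544 3.1959] Mz -0.097 w 0.0291 21.47
114 j6 113.61 Ft [1.3532 0.4859 3.8616] Mz -0.094 w 0.0295 21.8
118 j6 117.68 Ft [ 1.3121 -0.4997  4.3784] Mz -0.079 w 0.0289 22.13
122 j6 121.71 Ft [ 1.8404 -0.6899  4.6396] Mz -0.076 w 0.029 22.47
126 j6 125.72 Ft [ 1.4368 -1.1631  4.8469] Mz -0.082 w 0.0293 22.8
130 j6 129.73 Ft [ 1.4924 -1.4631  4.886 ] Mz -0.062 w 0.0293 23.13
134 j6 133.73 Ft [ 1.8124 -1.6805  5.0948] Mz -0.074 w 0.0296 23.47
138 j6 137.74 Ft [ 1.4559 -2.126   5.5703] Mz -0.074 w 0.0293 23.8
142 j6 141.75 Ft [ 1.4367 -2.3801  5.1819] Mz -0.073 w 0.0294 24.13
146 j6 145.74 Ft [-1.1899 -2.2753  3.8553] Mz 0.202 w 0.0293 24.47
```

Centring worked. At 146° Mz jumped from −0.07 to +0.20, which looks like the stop. I'll confirm with 1° steps.

```bash
python3 - <<'E'
from h import *
for th in (147,148):
    R=rot(th,.0005);F,M,j=avg(8);print(th,"j6",round(j+89.56,2),"Ft",R.T@F,"M",R.T@M,"tau6",arm.current_tau()[5],"w",round(arm.current_width(),4),round(arm.current_t(),2))
E
```

```text
147 j6 146.87 Ft [-2.616  -2.5026  3.3607] M [ 0.3625 -0.5464 -0.43  ] tau6 0.41688465513288975 w 0.0293 24.85
148 j6 147.91 Ft [-1.8145 -2.6328  2.9375] M [ 0.5598 -0.3382 -0.3236] tau6 0.31583569943904877 w 0.0294 25.23
```

Torque rose at about 0.23 N·m/° and then fell, meaning the pads slipped slightly, so the cap is at its hard stop. Contact came at about 144.8° (2.53 rad), inside the 2.1 to 2.8 range given. Correcting for wind-up and slip, the tool angle with the cap at the stop is about 146°. I'll back off to about 55.8°.

```bash
python3 - <<'E'
from h import *
for th in (146,144,140,125,100,75,60,55.8):
    R=rot(th,.0003);F,M,j=avg(6);print(th,"j6",round(j+89.56,2),"Ft",R.T@F,"Mz",round(M[2],3),"tau6",round(arm.current_tau()[5],3),"w",round(arm.current_width(),4),round(arm.current_t(),2))
E
```

```text
146 j6 145.96 Ft [-1.7522 -3.48    1.5366] Mz 0.059 tau6 0.017 w 0.0293 25.58
144 j6 143.98 Ft [-1.2895 -2.8598  0.4385] Mz 0.031 tau6 0.016 w 0.0292 25.93
140 j6 140.04 Ft [-1.0082 -3.0693  0.0679] Mz 0.086 tau6 0.022 w 0.0291 26.28
125 j6 125.19 Ft [-0.3965 -3.0579  0.0341] Mz 0.082 tau6 0.056 w 0.0292 26.75
100 j6 100.14 Ft [ 0.6162 -2.0874  0.1351] Mz 0.066 tau6 0.111 w 0.0294 27.37
75 j6 75.14 Ft [ 0.9395 -1.068   0.6146] Mz 0.061 tau6 0.101 w 0.0298 27.98
60 j6 60.22 Ft [0.9104 0.1647 0.2624] Mz 0.078 tau6 0.065 w 0.0292 28.44
55.8 j6 55.91 Ft [ 0.8184  0.6783 -0.1653] Mz 0.071 tau6 0.054 w 0.0296 28.79
```

Backing off shows steady low drag, no slip jump and a stable grip at 29.5 mm. Final look before handing in.

```bash
python3 - <<'E'
from h import *
arm.sleep(.3);stat()
a=arm.snapshot("wrist")[:,:,::-1];cv2.imwrite("pics/w7.png",cv2.resize(a,(640,480)))
cv2.imwrite("pics/s7.png",cv2.resize(arm.snapshot("scene")[130:350,110:350,::-1],None,fx=2.7,fy=2.7,interpolation=cv2.INTER_CUBIC))
E
```

```text
t 29.0917 p [ 0.5157 -0.4161  0.2142] F [-0.4594  0.5925  0.8404] M [ 0.054  -0.2527 -0.0181] w 0.02938074819456424 j6 -33.823405998774355
```

View pics/w7.png

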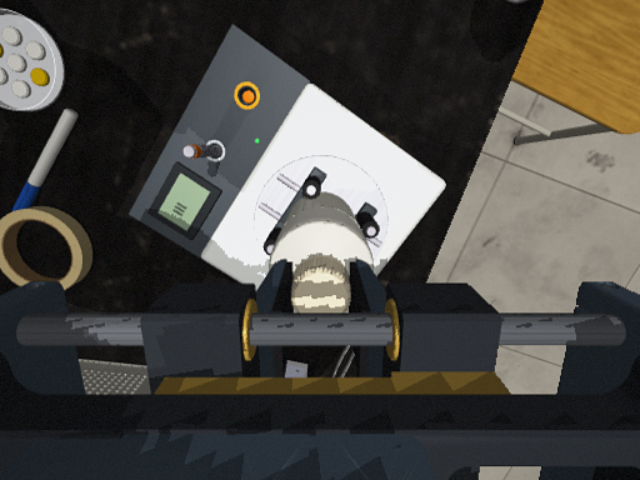

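View pics/s7.png

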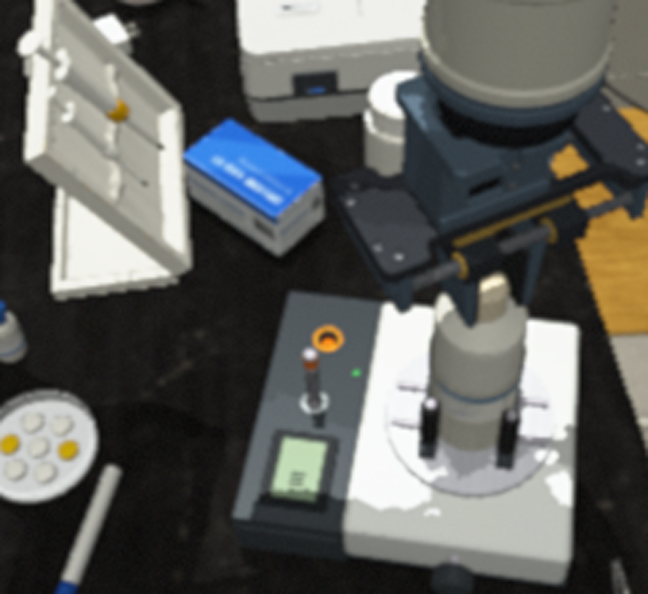

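The final pictures show the pin upright in its well, the carton and jar in place, and the jaws holding the cap at 29.4 mm with almost no force. Handing in.

```bash
python3 - <<'E'
from rig import arm
print(arm.sign_off(),arm.current_t())
E
```

```text
the job is handed in; nothing more can be done
the job is handed in; nothing more can be done
```

I zeroed the tester with the pin and stood it back in its well. Then I screwed the cap to its stop, backed it off about a quarter turn, and handed in at about 29 s, still gripping it.

**Checks that agreed:**
- **Zero button:** the push force climbed along the spring curve and reached 8 N at full travel.
- **Pin:** it went back into the well without resistance, and the last pictures show it standing upright there.
- **Hard stop:** it came after about 145° (2.53 rad) of clockwise turn, inside the expected 2.1 to 2.8. The torque rose to 0.43 N·m.
- **Bystanders:** the jar and the carton look unmoved in the last pictures.
- **Final grip:** the width is 29.4 mm, with about 1 N of force on the tool.

**Checks that were less certain:**
- **Cap angle:** the pads slipped about 1.5° at the stop. I corrected for it and estimate the back-off at about 91°, give or take 1.5°. I had no direct reading of the cap's angle.
- **Drag torque:** readings after each move were about the right size, 0.08 N·m, but had the opposite sign to what I expected. I put that down to the arm springing back as it settled, but didn't test it.
- **Display:** it looked different in one picture taken after the button press, but not in later ones. I relied on the force and travel as evidence of zeroing.

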